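# Lay a plaster half mould on its back and push it home against the stop

### The arm

A 6-joint arm with a two-finger parallel gripper is mounted at the origin on the work surface. World frame = base frame: x ahead of the robot, y to its left, z up, the work surface at z = 0. Lengths are in m, angles in rad, forces in N, time in s.
With the tool pointing down it reaches from about 0.25 to 0.775 m from the base axis. Payload 4 kg.
Tool frame: the origin (TCP) lies on the centre line of the jaws, within the pads' length; the fingertips stand 11 mm ahead of it and the grasp point (between the pads) lies 8 mm behind it; z points along the fingers, y is the direction in which the jaws open and shut (so a half turn about z gives the same grasp; the last joint's range is limited). The gripper opens to 85 mm and grips with 20 to 120 N. Pads are 22 mm wide; open, the fingers measure 114 mm over their backs; the gripper's body (76 mm by 85 mm) begins 54 mm behind the grasp point. The pads swing forward as they close: fully open they stand 13 mm farther back than shut.
Start: joints at [-1.208, 0.087, 1.371, -0, 1.684, -0.103], TCP at [0.247, -0.491, 0.242] pointing down, gripper open.
Joint ranges: [-3.1, 3.1], [-0.76, 2.03], [0.27, 2.55], [-1.08, 4.22], [0.17, 2.65], [-2.57, 2.57]. Speed limits (rad/s): [2.79, 2.79, 3.14, 3.14, 3.14, 3.14].

### API

Orientations are given as [roll, pitch, yaw] about the fixed x, y, z axes, in that order (R = Rz(yaw) Ry(pitch) Rx(roll)).
In Python, from workcell import arm gives the robot as it stands.
- The arm moves only by the shell command python3 -m pendant 'ROWS' [FORCE]. ROWS is JSON, a list of rows, each a list of 7 numbers: the shift along the tool's x, y, z in mm, then the turn, a rotation vector about the tool's x, y, z in degrees, then the opening, from -1 (shut) to 1 (fully open). In form: [[dx, dy, dz, rx, ry, rz, fingers], ...]. A call has 1 to 20 rows; each row shifts and turns the commanded pose from where the row before left it, along the tool's axes as they then stand; what a row does not reach is not made up. A row lasts 1/12 s, in which the tool goes at most 41.7 mm and 7.16 degrees, less where a joint would pass 70% of its speed; a pose out of reach is approached as far as the arm can. A call with a gripper value outside its range is refused whole. The fingers move at their own pace and stop on an object; FORCE is the grip in N (left out, the last holds). Time passes only in rows, so rows that do not move let the fingers close. It gives the time, the measured TCP pose, the force and the opening at its end, in the units of the state.
- arm.observe(): the state, without advancing time (a new reading comes with each control period).
- arm.snapshot(name): name is "scene" or "side" or "wrist"; returns the picture (400x640x3 uint8, red, green, blue); there is no depth.
- arm.calibration(name): a dict with "mtx" (3x3 intrinsics, pixels), "rvec" (rotation vector, rad) and "tvec" (3), from world to camera coordinates, as OpenCV has them. Camera axes: x right, y down, z forward; pixel columns grow to the right and rows downward; lengths in m; the calibration is good to about 2 mm. The wrist camera is an equidistant fisheye: a pixel r from the principal point sees the ray r / f radians off the axis. A picture is of the moment at which its call begins: read the wrist's pose just before it. calibration takes no time and is no camera call; for the wrist camera it gives the pose at the moment of the call.
- arm.finish_job(): hands the job in, once; it reports no verdict.
The state is a dict: "time_s": time; "joint_positions": joint angles; "qvel": joint speeds; "joint_torque": joint torques, N m; "eef_pos": TCP position; "eef_rot": TCP orientation; "contact_force": force on the tool from outside, world axes, zero at the start; "torque": the same for the moment, N m; "width": finger opening in m.
Only numpy, scipy, OpenCV 4.12 (cv2) and the standard library are available. Lean on these libraries where they do the work, as an engineer would, in place of code of your own. Each camera call takes 0.05 s, during which the arm holds its last target. There are 200 camera calls.

### The job

The white plaster half mould on the casting board is standing on end: push it over towards the wooden stop, so that it drops onto its back on the grey foam pad with its hollow facing up. Once it is lying down, short of the stop, push it along the pad until its end is flush against the stop, with its whole width on the stop, and leave it there. Only push: never pick the mould up, and leave everything else where it is.

Things in the scene. Friction and masses are not known exactly. Their poses are not given: they have to be found in the camera images.
- mould: Off-white plaster half mould standing on the casting board, 0.34 to 0.65 kg: 50 mm thick (own x), 90 wide (own y), 120 tall (own z). Origin: centre of the 50 x 90 underside it stands on at first. Own +x points out of the hollow face: at first away from the stop within 0.2 rad, up when it lies on its back. It topples by itself once tipped about 25 degrees. Pushed near the top it tips, low down it slides.
- mould_mid (a point): Centre of the mould's 50 x 90 x 120 mm block; axes as mould. The hollow in its +x face is a half-round groove of radius 28 mm along own z, from 22 mm above the underside through to the top end, where it is open; 22 mm of plaster remain behind its deepest line.
- mould_top (a point): Centre of the mould's top end (120 mm along own z from its origin): the end that finally rests against the stop; axes as mould.
- board: Casting board, fixed: plywood 320 (own x) x 300 mm with a dark grey foam pad, whose upper face is 20 mm above the table. Origin: centre of its underside. A wooden stop, 200 mm wide, 57 mm high above the table, stands at the +x end, its face at own x = 120 mm. The mould first stands at own x -110 to -80 mm, within 25 mm of the centre line; once tipped it lies about 30 to 90 mm short of the stop.
- stop_face (a point): Middle of the stop's face, 45 mm above the table; axes as board (+x points into the stop).
- cup: Bystander: clay-coloured cup, 64 mm across, 75 mm high, standing on the board on its own +y side; origin at the centre of its underside.
- jar: Bystander: white jar with a blue cap, 50 mm across, 70 mm high, standing on the board on its own -y side; origin at the centre of its underside.
- mate: Bystander: another plaster half mould, the same in size and shape, standing on the bare table (not on the board); origin at the centre of its underside.
- clay: Bystander: red-brown block of clay 100 x 80 x 70 mm on the table; origin at the centre of its underside.
- bowl: Bystander: clay bowl 120 mm across, 75 mm high, on a black banding wheel 117 mm high on the table; origin at the centre of its underside.
- brush: Bystander: brush lying on the table at the robot's right; origin in its handle line.
Mind the look-alikes: they are no part of the job. What is shaped like the mould but green, orange or turquoise is not meant.

How it is judged:
By the outcome, as a careful person would: the job done as asked, in the order asked, and still so for the second after the job is handed in, with the robot touching nothing.
It also fails if it takes over 51 s, if anything falls off the work surface, if the arm or the gripper's body presses on something with over 40 N, if the wrist force passes 120 N, or if a joint passes its speed limit or range.

## Working session

There is one attempt and no reset: what is moved stays moved. The work goes in short steps, Python scripts to look and compute and a shell command to move; the robot and the scene stay as the last step left them, time stands still between calls to the robot, and variables do not carry over. Pictures are saved under pics/ and viewed, about 8 in all and at most 12, crops included, and the job is handed in when it is done.

```bash
mkdir -p pics; ls
python3 - <<'E'
from workcell import arm
import cv2,numpy as np
s=arm.observe();print({k:np.round(v,3).tolist() for k,v in s.items()})
for n in("scene","side"):
    cv2.imwrite(f"pics/{n}0.png",arm.snapshot(n)[:,:,::-1]); print(n,arm.calibration(n))
E
```

```text
pics
{'time_s': 0.0, 'joint_positions': [-1.208, 0.088, 1.372, 0.0, 1.684, -0.103], 'qvel': [0.001, 0.0, 0.001, 0.002, -0.002, 0.003], 'joint_torque': [-0.001, -35.187, -31.327, -0.0, 0.011, 0.0], 'eef_pos': [0.247, -0.491, 0.241], 'eef_rot': [-3.139, -0.0, 0.466], 'contact_force': [0.46, 0.136, -0.784], 'torque': [-0.033, -0.005, -0.04], 'width': 0.085}
scene {'mtx': array([[458.0050693 ,   0.        , 315.61662835],
       [  0.        , 458.0050693 , 195.79772437],
       [  0.        ,   0.        ,   1.        ]]), 'rvec': array([ 0.77301208,  2.59222739, -1.08807624]), 'tvec': array([ 0.44303359, -0.11118604,  1.77493761])}
side {'mtx': array([[409.13000034,   0.        , 322.21240566],
       [  0.        , 409.13000034, 202.25083929],
       [  0.        ,   0.        ,   1.        ]]), 'rvec': array([ 0.51713054, -2.66445897,  1.18805472]), 'tvec': array([0.49171074, 0.21847818, 1.09950007])}
```

View pics/scene0.png

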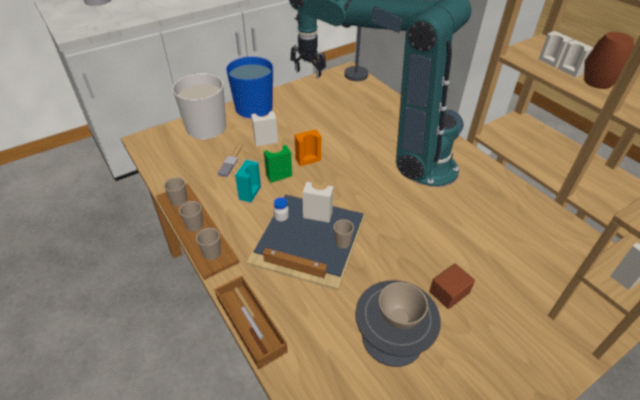

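View pics/side0.png

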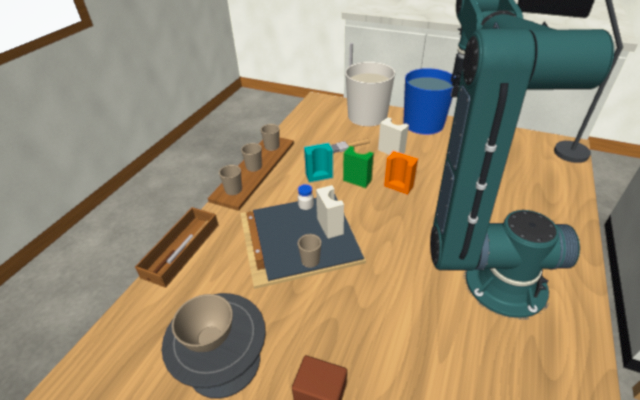

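The scene view shows the mould at about (318,202), the stop at about (295,263), the cup at (344,234) and the jar at (281,209). In the side view the mould is at about (330,212). I'll enlarge both.

Run:
```python
import cv2,numpy as np
a=cv2.imread("pics/scene0.png")[175:290,240:375]; b=cv2.imread("pics/side0.png")[175:290,235:370]
r=lambda i:cv2.resize(i,None,fx=5.9,fy=5.2,interpolation=cv2.INTER_CUBIC)
f=lambda i:cv2.resize(i,(135*5,115*5),interpolation=cv2.INTER_CUBIC)
cv2.imwrite("pics/a.png",f(a));cv2.imwrite("pics/b.png",f(b))
```

```text
(no output)
```

View pics/a.png

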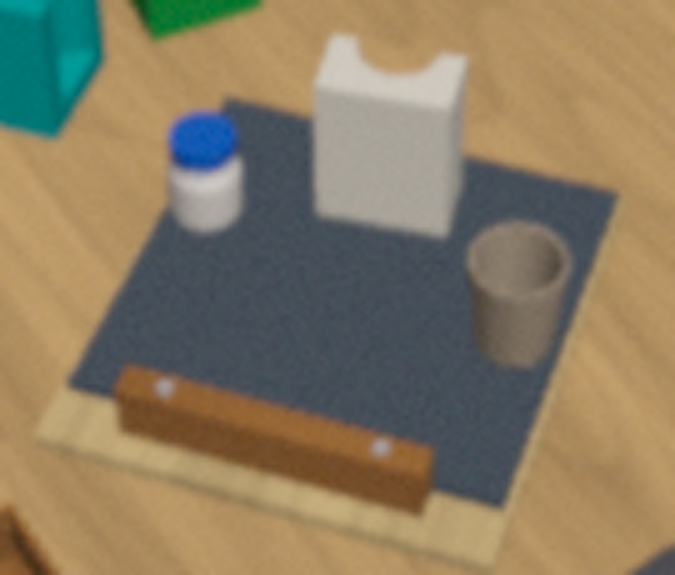

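View pics/b.png

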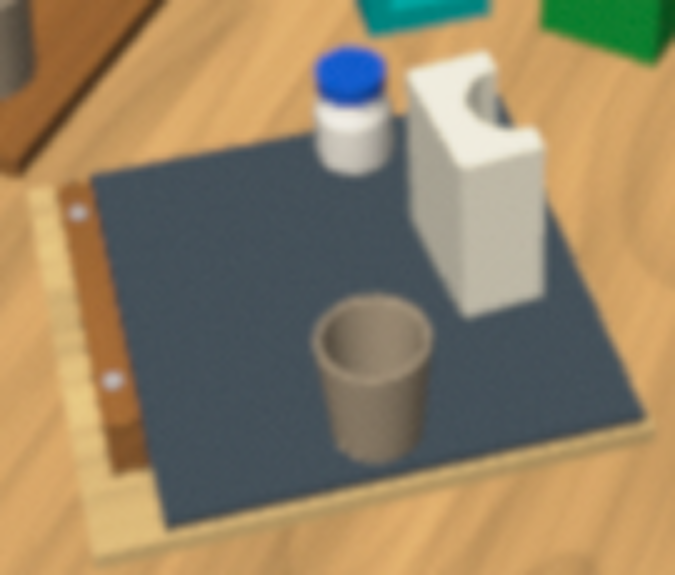

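```bash
cat > fit.py <<'E'
import numpy as np,cv2
from workcell import arm
from scipy.optimize import least_squares
C={n:arm.calibration(n) for n in("scene","side")}
def proj(n,P):
    c=C[n];return cv2.projectPoints(np.array(P,float),c["rvec"],c["tvec"],c["mtx"],None)[0][:,0]
def T(p,P):
    c,s=np.cos(p[2]),np.sin(p[2]);P=np.array(P,float)/1000
    return np.c_[p[0]+c*P[:,0]-s*P[:,1],p[1]+s*P[:,0]+c*P[:,1],P[:,2]]
def fit(obs,p0):
    def r(p): return np.concatenate([(proj(n,T(p,[o[0] for o in l]))-[o[1] for o in l]).ravel() for n,l in obs.items()])
    s=least_squares(r,p0,loss="soft_l1");return s.x,r(s.x)
def ray(n,uv):
    c=C[n];R=cv2.Rodrigues(c["rvec"])[0];K=np.linalg.inv(c["mtx"])
    return -R.T@c["tvec"],R.T@K@np.array([*uv,1.])
def onplane(n,uv,z):
    o,d=ray(n,uv);return o+d*(z-o[2])/d[2]
E
python3 - <<'E'
from fit import *
A=lambda u,v:(240+u/5,175+v/5); B=lambda u,v:(235+u/5,175+v/5)
board={"scene":[((-160,-150,20),A(228,98)),((-160,150,20),A(617,193)),((120,-100,57),A(130,367)),((120,100,57),A(433,447))],
"side":[((-160,150,20),B(648,420)),((120,-100,57),B(92,182)),((120,100,57),B(143,412))]}
o=onplane("scene",A(340,300),.02);f=onplane("scene",A(280,400),.05);m=onplane("scene",A(382,226),.02)
y0=np.arctan2(*(f-m)[1::-1])
b,r=fit(board,[o[0],o[1],y0]);print("board",b.round(4),r.round(1))
mo={"scene":[((-25,45,140),A(316,82)),((-25,-45,140),A(452,103)),((25,45,140),A(335,37)),((25,-45,140),A(467,58)),((-25,45,20),A(317,215)),((-25,-45,20),A(447,235))],
"side":[((-25,45,140),B(408,75)),((-25,-45,140),B(465,170)),((25,45,140),B(490,52)),((25,-45,140),B(543,135)),((-25,-45,20),B(468,317)),((25,-45,20),B(543,295))]}
p,r=fit(mo,[m[0],m[1],y0+np.pi]);print("mould",p.round(4),r.round(1))
c,s=np.cos(b[2]),np.sin(b[2]);d=p[:2]-b[:2];print("in board",(c*d[0]+s*d[1]),(-s*d[0]+c*d[1]),p[2]-b[2])
print("stopface",T(b,[(120,0,45)]),"cup",onplane("side",B(375,450),.02),"jar",onplane("side",B(352,165),.02))
E
```

```text
board [0.5892 0.0512 0.6571] [-0.9 -1.8  2.6 -0.8 -0.5 -1.   0.5  0.2  0.8  0.  -1.4 -1.  -1.6  1.2]
mould [ 0.5109 -0.0125  3.907 ] [ 0.1  0.2  0.3  0.4 -0.1 -1.1  0.3 -1.   0.4 -1.   0.3 -0.5 -0.6 -0.7
 -0.4 -0.4 -1.1 -0.3  0.6  1.9 -0.5  0.1 -0.  -0.2]
in board -0.10088967754094852 -0.002560606802160574 3.249838595022399
stopface [[0.68425017 0.12446758 0.045     ]] cup [0.50693833 0.14886239 0.02      ] jar [ 0.61523008 -0.06026042  0.02      ]
```

```bash
python3 -c "
from fit import *
print('orange',onplane('scene',(310,163),0),'green',onplane('scene',(280,180),0),'mate',onplane('scene',(266,144),0))"
python3 -m pendant '[[23.7,-17.9,0,0,0,0,0.41],[23.7,-17.9,0,0,0,0,0.41],[23.7,-17.9,0,0,0,0,0.41],[23.7,-17.9,0,0,0,0,0.41],[23.7,-17.9,0,0,0,0,0.41],[23.7,-17.9,0,0,0,0,0.41],[23.7,-17.9,0,0,0,0,0.41],[23.7,-17.9,0,0,0,0,0.41],[23.7,-17.9,0,0,0,0,0.41],[23.7,-17.9,0,0,0,0,0.41],[23.7,-17.9,0,0,0,0,0.41],[23.7,-17.9,0,0,0,0,0.41],[23.7,-17.9,0,0,0,0,0.41],[23.7,-17.9,0,0,0,0,0.41],[23.7,-17.9,0,0,0,0,0.41],[23.7,-17.9,0,0,0,0,0.41],[0,0,0,0,0,-5.7,0.41],[0,0,0,0,0,-5.7,0.41],[0,0,0,0,0,-5.7,0.41],[0,0,0,0,0,0,0.41]]'
python3 - <<'E'
from workcell import arm
import cv2,numpy as np
c=arm.calibration("wrist");print(c)
cv2.imwrite("pics/w1.png",arm.snapshot("wrist")[:,:,::-1]);s=arm.observe();print(s["contact_force"],s["eef_rot"],s["joint_positions"])
E
```

```text
orange [ 0.37629904 -0.27407103  0.        ] green [ 0.52396275 -0.25275657  0.        ] mate [ 0.46227592 -0.47305403  0.        ]
time_s: 1.77
eef_pos: [0.457, -0.0648, 0.2417]
eef_rot: [-3.141, 0.001, 0.767]
contact_force: [0.5, -0.6, -0.9]
width: 0.0601
{'mtx': array([[309.70691629,   0.        , 317.32264822],
       [  0.        , 309.70691629, 200.01423947],
       [  0.        ,   0.        ,   1.        ]]), 'rvec': array([-2.61103708,  1.10985471,  0.18356371]), 'tvec': array([-0.36314359,  0.22743392,  0.47142823])}
[-0.79249826 -0.31714581  0.75750507] [-3.14076596e+00  5.95123519e-04  7.62584940e-01] [-2.64137090e-01 -1.10644866e-01  1.56761303e+00 -8.18115795e-05
  1.68563987e+00  5.44065209e-01]
```

View pics/w1.png

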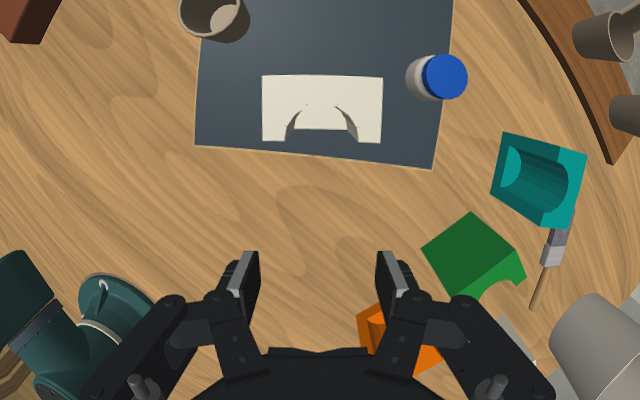

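The wrist view shows the mould's top face at columns 262–383 and rows 76–143, square to the tool. The near edge of the board runs from (194,145) to (433,170), and the jar and cup are well to the sides. Next I'll refine the pose from this view.

```bash
cat >> fit.py <<'E'
def wray(c,uv,z):
    x=cv2.fisheye.undistortPoints(np.array([uv],float).reshape(-1,1,2),c["mtx"],np.zeros(4))[:,0]
    R=cv2.Rodrigues(c["rvec"])[0];o=-R.T@c["tvec"];d=np.c_[x,np.ones(len(x))]@R
    return o+d*((z-o[2])/d[:,2])[:,None]
E
python3 - <<'E'
from fit import *
c=arm.calibration("wrist");s=arm.observe();y=s["eef_rot"][2];p=s["eef_pos"]
f=np.array([np.cos(y),np.sin(y)]);l=np.array([np.sin(y),-np.cos(y)])
t=lambda P:np.c_[(P[:,:2]-p[:2])@f,(P[:,:2]-p[:2])@l].round(4)
print("top b-L,b-R,f-L,f-R in tool x,y\n",t(wray(c,[(262,76),(383,78),(262,142),(380,143)],.14)))
q=wray(c,[(194,145),(433,170)],.02);print(t(q),q, "board yaw",np.arctan2(*(q[1]-q[0])[1::-1])+np.pi/2,"tool yaw",y)
E
```

```text
top b-L,b-R,f-L,f-R in tool x,y
 [[ 0.1006 -0.0416]
 [ 0.0994  0.0487]
 [ 0.05   -0.0428]
 [ 0.0494  0.0477]]
[[ 0.033  -0.1499]
 [ 0.0016  0.1413]] [[ 0.37727321  0.06615052  0.02      ]
 [ 0.55579229 -0.16606263  0.02      ]] board yaw 0.6554076392618248 tool yaw 0.7625849402083849
```

```bash
python3 -m pendant '[[0,3,20,0,0,0,0.41],[0,0,25,0,0,0,0.41],[0,0,25,0,0,0,0.41],[0,0,25,0,0,0,0.41],[0,0,22,0,0,0,0.41],[10,0,0,0,0,0,0.41],[10,0,0,0,0,0,0.41],[8,0,0,0,0,0,0.41],[6,0,0,0,0,0,0.41],[5,0,0,0,0,0,0.41],[5,0,0,0,0,0,0.41],[5,0,0,0,0,0,0.41],[5,0,0,0,0,0,0.41]]'
python3 - <<'E'
from workcell import arm
import cv2
cv2.imwrite("pics/s2.png",cv2.resize(arm.snapshot("side")[165:300,230:390,::-1],None,fx=4,fy=4,interpolation=cv2.INTER_CUBIC))
E
```

```text
time_s: 2.9
eef_pos: [0.4989, -0.0298, 0.1259]
eef_rot: [3.141, -0.0, 0.764]
contact_force: [-0.3, -0.9, 0.8]
width: 0.0601
```

View pics/s2.png

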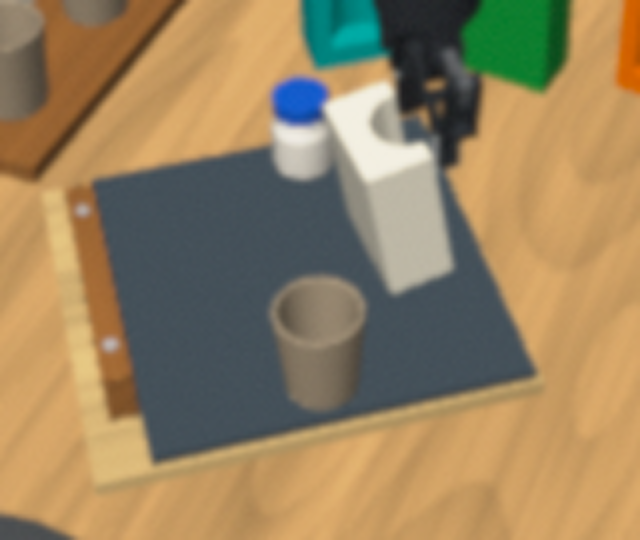

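The mould has started to tip. Its top edge, at about (350,140), leans towards the stop while the base stays put. I'll keep pushing, then back off.

```bash
python3 -m pendant '[[6,0,0,0,0,0,0.41],[6,0,0,0,0,0,0.41],[6,0,0,0,0,0,0.41],[6,0,0,0,0,0,0.41],[6,0,0,0,0,0,0.41],[6,0,0,0,0,0,0.41],[4,0,0,0,0,0,0.41],[0,0,0,0,0,0,0.41],[0,0,0,0,0,0,0.41],[0,0,0,0,0,0,0.41],[0,0,0,0,0,0,0.41],[-20,0,-8,0,0,0,0.41],[-25,0,-8,0,0,0,0.41],[-25,0,-8,0,0,0,0.41],[-25,0,-8,0,0,0,0.41],[-25,0,-8,0,0,0,0.41],[0,0,0,0,0,0,0.41],[0,0,0,0,0,0,0.41]]'
python3 - <<'E'
from workcell import arm
import cv2
cv2.imwrite("pics/w3.png",arm.snapshot("wrist")[:,:,::-1])
cv2.imwrite("pics/s3.png",arm.snapshot("side")[:,:,::-1])
E
```

```text
time_s: 4.45
eef_pos: [0.4403, -0.0862, 0.1662]
eef_rot: [3.14, -0.001, 0.762]
contact_force: [-0.3, -0.2, -0.2]
width: 0.0597
```

View pics/w3.png

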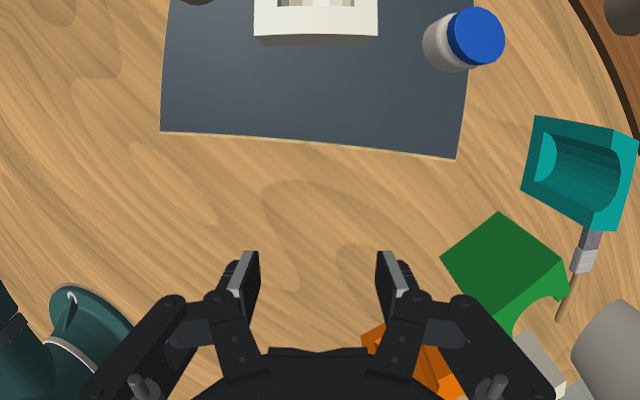

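The mould lies with its hollow up. The top edge of its near end runs from (255,36) to (378,36). I'll work out where that end is in the tool and board frames.

Run:
```python
from fit import *
c=arm.calibration("wrist");s=arm.observe();y=s["eef_rot"][2];p=s["eef_pos"]
f=np.array([np.cos(y),np.sin(y)]);l=np.array([np.sin(y),-np.cos(y)])
t=lambda P:np.c_[(P[:,:2]-p[:2])@f,(P[:,:2]-p[:2])@l].round(4)
P=wray(c,[(254,35),(378,36)],.07);m=P.mean(0)
print(t(P),t(wray(c,[(258,45),(375,45)],.02)))
q=wray(c,[(160,131),(456,159)],.02);yb=np.arctan2(*(q[1]-q[0])[1::-1])+np.pi/2
for yb,nm in((.656,'avg'),(yb,'now')):
  u=np.array([np.cos(yb),np.sin(yb)])
  # board origin from near edge (own x=-160) at its line
  print(nm,yb,"end to near edge",(m[:2]-q.mean(0)[:2])@u,"end to stop (fit)",(np.array([.68425,.12447])-m[:2])@u, "lateral", (np.array([.68425,.12447])-m[:2])@[-u[1],u[0]])
print(m)
u=np.array([np.cos(.656),np.sin(.656)]);n=np.array([u[1],-u[0]])
print("end mid in frame yaw .656 rel TCP",(m[:2]-p[:2])@u,(m[:2]-p[:2])@n)
```

```text
[[ 0.1317 -0.0463]
 [ 0.1308  0.0436]] [[ 0.133  -0.0527]
 [ 0.1329  0.0505]]
avg 0.656 end to near edge 0.08640232699784381 end to stop (fit) 0.19063498775619167 lateral 0.002107527179363246
now 0.6645184945176683 end to near edge 0.08640921986804875 end to stop (fit) 0.19064602384961188 lateral 0.00048354725551592236
[0.53446901 0.00652173 0.07      ]
end mid in frame yaw .656 rel TCP 0.1303023534737999 -0.015457710326212685
```

```bash
python3 -m pendant '[[0,0,20,0,0,6,0.2],[0,-15.5,25,0,0,0,0.2],[0,0,25,0,0,0,0.2],[0,0,25,0,0,0,0.2],[0,0,25,0,0,0,0.2],[20,0,0,0,0,0,0.2],[20,0,0,0,0,0,0.2],[20,0,0,0,0,0,0.2],[20,0,0,0,0,0,0.2],[15,0,0,0,0,0,0.2],[10,0,0,0,0,0,0.2],[5,0,0,0,0,0,0.2],[5,0,0,0,0,0,0.2],[5,0,0,0,0,0,0.2],[5,0,0,0,0,0,0.2],[5,0,0,0,0,0,0.2],[5,0,0,0,0,0,0.2],[5,0,0,0,0,0,0.2]]'
python3 -m pendant '[[5,0,0,0,0,0,0.2],[5,0,0,0,0,0,0.2],[5,0,0,0,0,0,0.2],[5,0,0,0,0,0,0.2],[5,0,0,0,0,0,0.2],[0,0,0,0,0,0,0.2]]'
python3 - <<'E'
from workcell import arm
import cv2
cv2.imwrite("pics/w4.png",arm.snapshot("wrist")[:,:,::-1])
cv2.imwrite("pics/s4.png",cv2.resize(arm.snapshot("side")[165:300,230:390,::-1],None,fx=4,fy=4,interpolation=cv2.INTER_CUBIC))
E
```

```text
time_s: 6.05
eef_pos: [0.5416, 0.0127, 0.0451]
eef_rot: [-3.141, 0.001, 0.659]
contact_force: [-1.4, -0.8, -1.0]
width: 0.0511
time_s: 6.55
eef_pos: [0.5626, 0.0287, 0.0456]
eef_rot: [3.141, -0.002, 0.66]
contact_force: [-0.0, 0.3, -0.4]
width: 0.0512
```

View pics/w4.png

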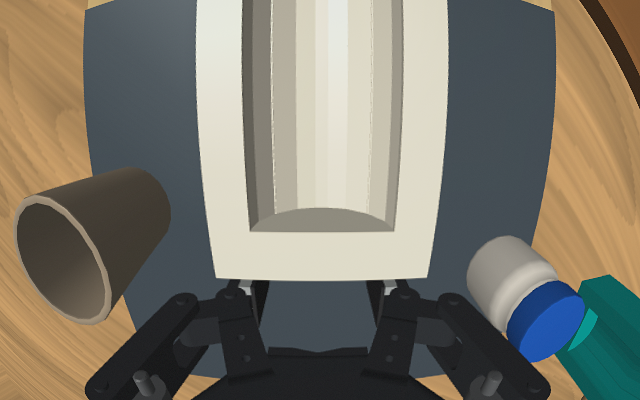

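The mould is straight ahead of the fingers, with its end at row 278, and there is room to the jar and the cup. I'll close in on the stop.

```bash
python3 -m pendant '[[4,0,0,0,0,0,0.2],[4,0,0,0,0,0,0.2],[4,0,0,0,0,0,0.2],[4,0,0,0,0,0,0.2],[4,0,0,0,0,0,0.2],[3,0,0,0,0,0,0.2]]'
python3 -m pendant '[[2,0,0,0,0,0,0.2],[2,0,0,0,0,0,0.2]]'
python3 -m pendant '[[2,0,0,0,0,0,0.2],[1,0,0,0,0,0,0.2]]'
```

```text
time_s: 7.15
eef_pos: [0.5799, 0.042, 0.0456]
eef_rot: [3.141, 0.0, 0.66]
contact_force: [-7.9, -7.7, 5.9]
width: 0.051
time_s: 7.32
eef_pos: [0.5799, 0.042, 0.0456]
eef_rot: [-3.141, 0.01, 0.66]
contact_force: [-17.1, -12.1, 13.1]
width: 0.0515
time_s: 7.48
eef_pos: [0.5798, 0.042, 0.0456]
eef_rot: [-3.14, 0.017, 0.659]
contact_force: [-22.9, -15.1, 16.0]
width: 0.051
```

The force rose sharply and motion stopped, with the TCP 133 mm from the fitted stop face. That matches the 120 mm mould plus 11 mm from TCP to pad front, to within 2 mm. I'll back off and check.

```bash
python3 -m pendant '[[-4,0,0,0,0,0,0.2],[-6,0,0,0,0,0,0.2],[-10,0,0,0,0,0,0.2],[-15,0,0,0,0,0,0.2],[-20,0,0,0,0,0,0.2],[0,0,-20,0,0,0,0.2],[0,0,-30,0,0,0,0.2],[0,0,-40,0,0,0,0.2],[0,0,-40,0,0,0,0.2],[20,0,-40,0,0,0,0.2],[30,0,-30,0,0,0,0.2],[30,0,0,0,0,0,0.2],[0,0,0,0,0,0,0.2],[0,0,0,0,0,0,0.2]]'
python3 - <<'E'
from workcell import arm
import cv2
w=arm.snapshot("wrist")[:,:,::-1]
cv2.imwrite("pics/w5.png",w)
cv2.imwrite("pics/s5.png",cv2.resize(arm.snapshot("side")[185:275,240:370,::-1],None,fx=6,fy=6,interpolation=cv2.INTER_CUBIC))
E
```

```text
time_s: 8.65
eef_pos: [0.6042, 0.0617, 0.2414]
eef_rot: [-3.141, -0.001, 0.662]
contact_force: [0.1, -0.0, -0.0]
width: 0.0512
```

View pics/w5.png

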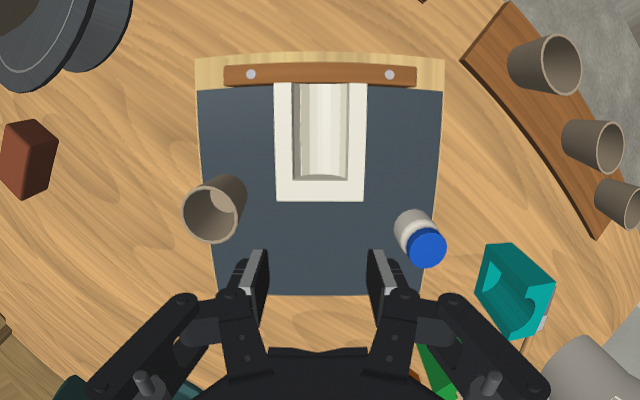

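View pics/s5.png

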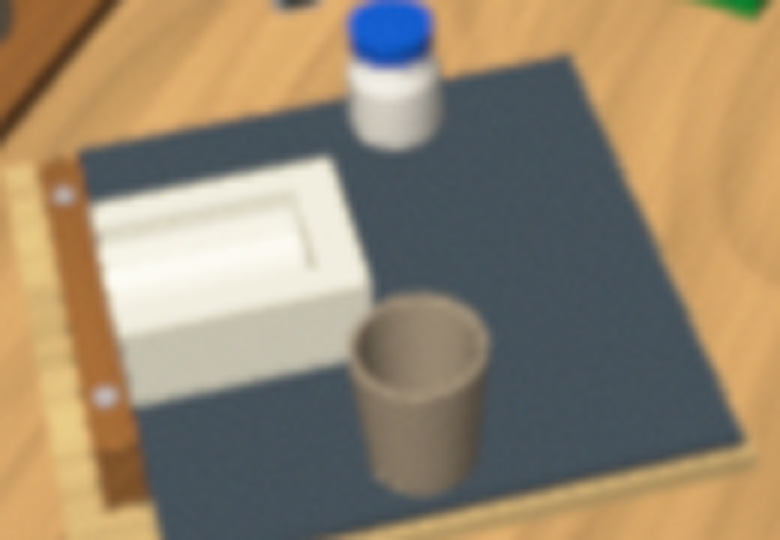

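The wrist view shows the mould hollow up with its end at the stop (row 83), centred at columns 273–367. The cup and jar are upright. I'll check for a small gap with one zoom plus numbers.

Run:
```python
from fit import *
im=cv2.imread("pics/w5.png")[60:110,220:420]
cv2.imwrite("pics/z5.png",cv2.resize(im,None,fx=4,fy=6,interpolation=cv2.INTER_CUBIC))
c=arm.calibration("wrist");s=arm.observe();y=s["eef_rot"][2];p=s["eef_pos"]
f=np.array([np.cos(y),np.sin(y)]);l=np.array([np.sin(y),-np.cos(y)])
t=lambda P:np.c_[(P[:,:2]-p[:2])@f,(P[:,:2]-p[:2])@l].round(4)
print("mould near end",t(wray(c,[(277,201.5),(364,201.5)],.07)),"far end",t(wray(c,[(273,83),(367,83.5)],.07)))
print("stop front top edge",t(wray(c,[(225,85),(415,87)],.057)))
```

```text
mould near end [[-0.022  -0.0424]
 [-0.0219  0.0481]] far end [[ 0.0985 -0.0432]
 [ 0.0982  0.0473]]
stop front top edge [[ 0.0998 -0.0953]
 [ 0.0982  0.1   ]]
```

View pics/z5.png

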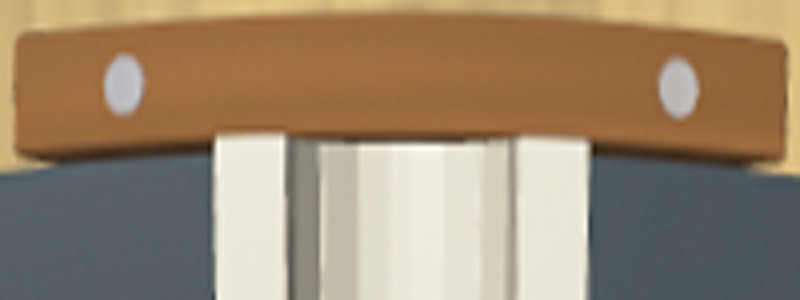

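```bash
python3 -c "
from workcell import arm
print(arm.finish_job(),arm.observe()['time_s'])"
```

```text
the job is handed in; nothing more can be done
the job is handed in; nothing more can be done
```

The mould now lies on its back on the foam pad, hollow up, with its top end against the stop. I handed the job in at about 8.8 s.

**What I did:** I tipped it over with two part-open fingers near its top. I then backed off and pushed it along the pad from its underside end until it stopped against the stop, and withdrew the arm.

**Last checks:**
- **Contact:** the push ended with motion stopped and the horizontal force up to about 27 N. The wrist picture taken after I withdrew puts the mould's end within about 1 mm of the stop face. That is as fine as the picture resolves; no gap was visible.
- **Alignment:** it is square to the stop within about 0.5°. Its whole 90 mm width is on the 200 mm stop, roughly centred.
- **Surroundings:** the cup and jar were still upright and I saw nothing else moved; I did not re-measure their positions. The robot was clear and the force on it read about 0 N.

No check failed. The only disagreement was 2 to 4 mm between position estimates from different cameras, so I relied on the contact force and the close-up picture for the final position.

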